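Sort left- and right-hand welded brackets into their trays

TASK

Sort the welded brackets on the bench: put both left-hand brackets in the oblong tray and both right-hand brackets in the square tray, each lying flat on the tray's floor with its rib up and not on top of another. With the rib up and seen from above, looking along the rib towards the end with the foot, a left-hand bracket's foot sticks out to the left and a right-hand one's to the right. Leave the two symmetrical T-shaped brackets, the hammer and the screwdriver where they lie.

Things in the scene. Friction and masses are not known exactly. Their poses are not given: they have to be found in the camera images.
- left_a: Left-hand bracket (one of two): steel leg 76 x 26 x 6 mm with an upright rib along its middle to grip across (8 mm thick, x -36 to 28 mm, top 44 mm above the underside). Origin: centre of the leg's underside, x along the rib towards the foot end, z up. From above, looking along x, a foot (x 10 to 38 mm, 6 mm thick) sticks out on the LEFT only, to y = +42 mm; other edge y = -13. 0.27 kg.
- left_b: Left-hand bracket (one of two): steel leg 76 x 26 x 6 mm with an upright rib along its middle to grip across (8 mm thick, x -36 to 28 mm, top 44 mm above the underside). Origin: centre of the leg's underside, x along the rib towards the foot end, z up. From above, looking along x, a foot (x 10 to 38 mm, 6 mm thick) sticks out on the LEFT only, to y = +42 mm; other edge y = -13. 0.27 kg.
- right_a: Right-hand bracket (one of two): steel leg 76 x 26 x 6 mm with an upright rib along its middle to grip across (8 mm thick, x -36 to 28 mm, top 44 mm above the underside). Origin: centre of the leg's underside, x along the rib towards the foot end, z up. From above, looking along x, a foot (x 10 to 38 mm, 6 mm thick) sticks out on the RIGHT only, to y = -42 mm; other edge y = +13. 0.27 kg.
- right_b: Right-hand bracket (one of two): steel leg 76 x 26 x 6 mm with an upright rib along its middle to grip across (8 mm thick, x -36 to 28 mm, top 44 mm above the underside). Origin: centre of the leg's underside, x along the rib towards the foot end, z up. From above, looking along x, a foot (x 10 to 38 mm, 6 mm thick) sticks out on the RIGHT only, to y = -42 mm; other edge y = +13. 0.27 kg.
- tee_a: Symmetrical bracket (one of two): steel leg 76 x 26 x 6 mm with an upright rib along its middle to grip across (8 mm thick, x -36 to 28 mm, top 44 mm above the underside). Origin: centre of the leg's underside, x along the rib towards the foot end, z up. Its foot (x 10 to 38 mm, 6 mm thick) sticks out on BOTH sides, y -34 to 34 mm: a T. It stays where it lies.
- tee_b: Symmetrical bracket (one of two): steel leg 76 x 26 x 6 mm with an upright rib along its middle to grip across (8 mm thick, x -36 to 28 mm, top 44 mm above the underside). Origin: centre of the leg's underside, x along the rib towards the foot end, z up. Its foot (x 10 to 38 mm, 6 mm thick) sticks out on BOTH sides, y -34 to 34 mm: a T. It stays where it lies.
- oblong_tray: Oblong open grey sheet-metal tray, fixed to the bench, left or right of the brackets, 300 x 150 mm outside, 28 mm high, walls and floor 4 mm thick. Origin: centre of its underside (inner floor 4 mm above it); x along its 300 mm length, y along its 150 mm width, z up. Empty at the start.
- square_tray: Square open grey sheet-metal tray, fixed to the bench, on the other side, 200 x 200 mm outside, 28 mm high, walls and floor 4 mm thick. Origin: centre of its underside (inner floor 4 mm above it); x and y along its sides, z up. Empty at the start.
- hammer: Hammer 260 mm long lying on the far side of the bench, beyond the brackets; its x runs along the handle towards the head, roughly across the bench; origin on the bench under it. Not to be disturbed.
- screwdriver: Screwdriver 200 mm long, orange handle, lying on the far side of the bench, beyond the brackets; its x runs from handle to blade, roughly across the bench; origin on the bench under it. Not to be disturbed.
Mind the look-alikes: they are no part of the job. What is shaped like the left_b but red is not meant.

How it is judged:
At the end, for the whole second after the job is handed in: Left-hand brackets in the oblong tray, right-hand ones in the square tray, all at rest, rib up (tilt under 0.1 rad), flat on the floor (origin under 8 mm above the tray's origin, the floor being at 4); T-shaped brackets, hammer and screwdriver moved less than 20 mm (x of left_a in the frame of oblong_tray between -0.14 and 0.14 m and y of left_a in the frame of oblong_tray between -0.068 and 0.068 m and z of each of left_a, left_b in the frame of oblong_tray below 0.008 m and angle between each of left_a, left_b, right_a, right_b's own z axis and vertical below 0.1 rad and linear speed of each of left_a, left_b, right_a, right_b below 0.02 m/s and x of left_b in the frame of oblong_tray between -0.14 and 0.14 m and y of left_b in the frame of oblong_tray between -0.068 and 0.068 m and x of right_a in the frame of square_tray between -0.092 and 0.092 m and y of right_a in the frame of square_tray between -0.092 and 0.092 m and z of each of right_a, right_b in the frame of square_tray below 0.008 m and x of right_b in the frame of square_tray between -0.092 and 0.092 m and y of right_b in the frame of square_tray between -0.092 and 0.092 m and distance of each of tee_a, tee_b, hammer, screwdriver from where it was at the start of the episode below 0.02 m); the robot touches nothing.
It fails at once if the first T-shaped bracket is moved 20 mm or more (distance of tee_a from where it was at the start of the episode above 0.02 m).
It fails at once if the second T-shaped bracket is moved 20 mm or more (distance of tee_b from where it was at the start of the episode above 0.02 m).
It fails at once if the hammer is moved 20 mm or more (distance of hammer from where it was at the start of the episode above 0.02 m).
It fails at once if the screwdriver is moved 20 mm or more (distance of screwdriver from where it was at the start of the episode above 0.02 m).
It also fails if it takes over 99 s, if anything falls off the work surface, if the arm or the gripper's body presses on something with over 40 N, if the wrist force passes 120 N, or if a joint passes its speed limit or range.

ROBOT

A 7-joint arm with a two-finger parallel gripper is mounted at the origin on the work surface. World frame = base frame: x ahead of the robot, y to its left, z up, the work surface at z = 0. Lengths are in m, angles in rad, forces in N, time in s.
With the tool pointing down it reaches from about 0.4 to 0.75 m from the base axis. Payload 19.5 kg.
Tool frame: the origin (TCP) lies between the finger pads; the fingertips stand 19 mm ahead of it and the grasp point (between the pads) is the TCP; z points along the fingers, y is the direction in which the jaws open and shut (so a half turn about z gives the same grasp; the last joint's range is limited). The gripper opens to 85 mm and grips with 20 to 120 N. Pads are 22 mm wide; open, the fingers measure 114 mm over their backs; the gripper's body (76 mm by 85 mm) begins 54 mm behind the grasp point. The pads swing forward as they close: fully open they stand 13 mm farther back than shut.
Start: joints at [1.246, 0.707, -0.028, 1.485, 0.022, 0.951, -0.075], TCP at [0.16, -0.552, 0.25] pointing down, gripper open.
Joint ranges: [-2.71, 2.71], [-0.32, 2.16], [-1.57, 1.52], [0, 2.45], [-1.46, 4.6], [0, 2.02], [-2.83, 2.83]. Speed limits (rad/s): [1.89, 1.89, 2.57, 2.57, 3.01, 3.01, 3.01].

INTERFACE

Orientations are given as a unit quaternion [x, y, z, w].
In Python, from workcell import manip gives the robot as it stands.
- The arm moves only by the tool play_rows, never from a script. Its argument "rows" is a list of rows, each a list of 6 numbers: the shift along the tool's x, y, z normalised to -1 to 1, where 1 is 0.02 m, then the turn, a rotation vector about the tool's x, y, z normalised to -1 to 1, where 1 is 90 degrees. A call has 1 to 8 rows; each row shifts and turns the commanded pose from where the row before left it, along the tool's axes as they then stand; what a row does not reach is not made up. A row lasts 1/10 s, in which the tool goes at most 50 mm and 8.59 degrees, less where a joint would pass 70% of its speed; a pose out of reach is approached as far as the arm can. A call with a number of a shift or a turn outside -1 to 1 is refused whole. A call with a gripper value outside its range is refused whole. "fingers" is the opening, from -1 (shut) to 1 (fully open), set as the call begins (left out, the last holds). The fingers move at their own pace and stop on an object; "squeeze" is the grip in N (left out, the last holds). Time passes only in rows, so rows that do not move let the fingers close. It gives the time, the measured TCP pose, the force and the opening at its end, in the units of the state.
- manip.get_state(): the state, without advancing time (a new reading comes with each control period).
- manip.get_image(name): name is "side" or "top"; returns the picture (420x560x3 uint8, red, green, blue); there is no depth.
- manip.camera_model(name): a dict with "intrinsics" (3x3 intrinsics, pixels), "dist" ([k1, k2, p1, p2, k3] as OpenCV has them; the pictures are not rectified), "R" (3x3) and "t" (3): a world point X has camera coordinates R X + t. Camera axes: x right, y down, z forward; pixel columns grow to the right and rows downward; lengths in m; the calibration is good to about 2 mm. A picture is of the moment at which its call begins. camera_model takes no time and is no camera call.
- manip.finish_job(): hands the job in, once; it reports no verdict.
Trained networks look in the newest picture that a camera, given by its name, has taken for a name from the list of things; names that differ only in an ending like _2 or _b are one class to them, and where a whole thing is asked for, a point or a joint stands for the part that bears it (a point fixed in the world has none). Each returns a list of dicts, best first, with "confidence" (0 to 1); they miss things now and then, are a little off and sometimes report something else, mostly with a low value. They report only what shows in the picture. A call takes as long as a camera call. They do not tell look-alikes from the thing itself.
- manip.boxes_of(target, camera): "point" ([x, y, z] in m, in the coordinates of the camera as it stood for that picture, good to about 4 mm: the middle of the surface that is visible of it).
- manip.silhouettes(target, camera): "pixels" (420x560 bool, what is visible of it).
- manip.place_of(target, camera): "point" ([x, y, z] in m, in the coordinates of the camera as it stood for that picture, good to about 4 mm: a listed point, or the origin of a listed thing).
The state is a dict: "clock": time; "joint_pos": joint angles; "qvel": joint speeds; "joint_torque": joint torques, N m; "tcp_pos": TCP position; "orientation": TCP orientation; "force": force on the tool from outside, world axes, zero at the start; "ft_torque": the same for the moment, N m; "opening": opening from 0.0 (shut) to 1.0 (fully open).
Only numpy, scipy, OpenCV 4.12 (cv2) and the standard library are available. Lean on these libraries where they do the work, as an engineer would, in place of code of your own. Each camera call takes 0.05 s, during which the arm holds its last target. There are 200 camera calls.

## Working session

There is one attempt and no reset: what is moved stays moved. The work goes in short steps, Python scripts to look and compute and a tool call to move; the robot and the scene stay as the last step left them, time stands still between calls to the robot, and variables do not carry over. Pictures are saved under pics/ and viewed, about 12 in all and at most 16, crops included, and the job is handed in when it is done.

Besides the shell and the picture viewer there is one more tool, called after ">>>" in YAML: its name, and indented under it one key for each argument. play_rows: Moves the arm, as the interface text tells. Its arguments: {"type":"object","properties":{"rows":{"type":"array"},"fingers":{"type":"number"},"squeeze":{"type":"number"}},"required":["rows"]}

```bash
mkdir -p pics; cat > h.py <<'E'
import numpy as np, cv2, json
from workcell import manip
def cam(n):
    c=manip.camera_model(n); return {k:np.array(v,float) for k,v in c.items() if k in('intrinsics','dist','R','t')}
def toworld(p,c): return c['R'].T@(np.array(p)-c['t'])
def pix2world(uv,z,c):
    q=cv2.undistortPoints(np.array(uv,float).reshape(-1,1,2),c['intrinsics'],c['dist']).reshape(-1,2)
    d=np.c_[q,np.ones(len(q))]@c['R']; o=-c['R'].T@c['t']
    return o+d*((z-o[2])/d[:,2])[:,None]
def proj(X,c):
    return cv2.projectPoints(np.array(X,float).reshape(-1,3),cv2.Rodrigues(c['R'])[0],c['t'],c['intrinsics'],c['dist'])[0].reshape(-1,2)
def snap(n,f):
    im=manip.get_image(n); cv2.imwrite(f,cv2.cvtColor(im,cv2.COLOR_RGB2BGR)); return im
E
python3 - <<'E'
from h import *
a=snap('top','pics/a.png'); b=snap('side','pics/b.png')
for n in('top','side'):
    c=cam(n); print(n,-c['R'].T@c['t'],c['intrinsics'][0,0])
    for t in ['left_a','right_a','tee_a','oblong_tray','square_tray','hammer','screwdriver']:
        for r in manip.place_of(t,n): print(t,round(r['confidence'],2),toworld(r['point'],c).round(3),proj(toworld(r['point'],c),c).round(0))
print(manip.get_state())
E
```

```text
top [ 0.41435475 -0.00576653  1.23399411] 490.8491348418551
left_a 0.73 [ 0.431  0.147 -0.003] [[221. 244.]]
left_a 0.67 [ 0.331  0.131 -0.002] [[227. 284.]]
left_a 0.67 [0.27  0.278 0.002] [[169. 309.]]
left_a 0.64 [ 0.294 -0.182  0.003] [[353. 297.]]
left_a 0.61 [0.451 0.007 0.004] [[276. 235.]]
right_a 0.7 [0.596 0.146 0.004] [[221. 178.]]
right_a 0.66 [ 0.424 -0.137  0.001] [[334. 245.]]
tee_a 0.82 [ 0.589 -0.004 -0.   ] [[280. 181.]]
tee_a 0.57 [ 0.591 -0.139  0.005] [[334. 179.]]
oblong_tray 0.56 [ 0.52  -0.361 -0.   ] [[420. 206.]]
square_tray 0.68 [0.519 0.365 0.001] [[135. 210.]]
hammer 0.84 [0.74  0.128 0.   ] [[228. 123.]]
screwdriver 0.74 [ 0.749 -0.134 -0.002] [[330. 119.]]
side [ 0.40394249 -0.65751054  0.63460498] 391.7403439070286
left_a 0.95 [ 0.447  0.003 -0.   ] [[250. 228.]]
left_a 0.78 [ 0.33   0.131 -0.004] [[200. 198.]]
left_a 0.73 [0.434 0.15  0.002] [[241. 189.]]
left_a 0.73 [ 0.271  0.278 -0.001] [[179. 165.]]
right_a 0.71 [ 0.591  0.151 -0.002] [[300. 186.]]
right_a 0.7 [ 0.424 -0.14  -0.001] [[245. 277.]]
tee_a 0.82 [ 0.588 -0.005  0.001] [[310. 226.]]
tee
[... 295 characters left out ...]
]]
{'clock': 0.8, 'joint_pos': array([ 1.24627683,  0.70646501, -0.02762578,  1.48462584,  0.02199867,
        0.95093481, -0.07549928]), 'qvel': array([-0.0010307 , -0.00064888,  0.00132836, -0.0016721 ,  0.00027034,
        0.00126705,  0.00046721]), 'joint_torque': array([-1.70528969e-03, -8.82926345e+01,  1.23376586e+00, -2.36367077e+01,
        1.70388445e-02,  2.01853778e-03,  1.00866976e-05]), 'tcp_pos': array([ 0.16046312, -0.55211035,  0.25028176]), 'orientation': array([ 9.90018285e-01,  1.40938959e-01, -2.62358457e-07, -6.63831752e-05]), 'force': array([-0.73929614, -0.08009755, -0.08884062]), 'ft_torque': array([0.00265854, 0.00374814, 0.03862279]), 'opening': 1.0022916274317493}
```

View pics/a.png

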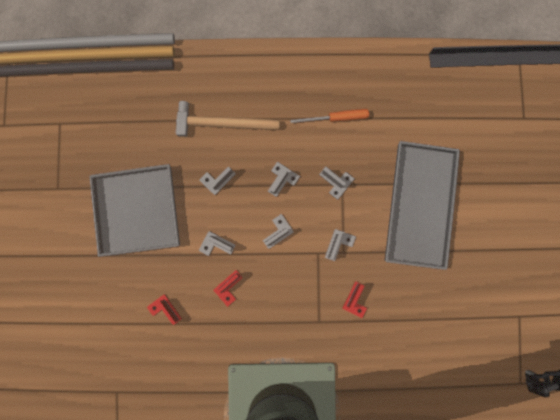

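View pics/b.png

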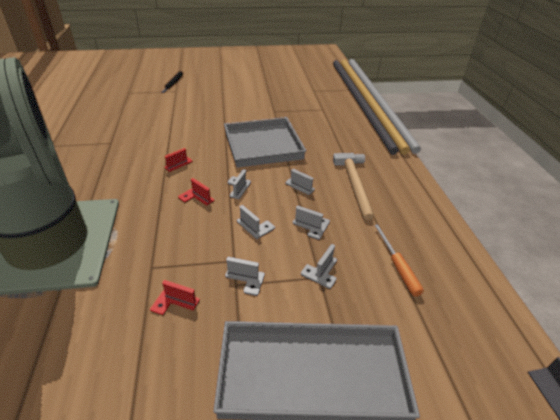

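```bash
cat > fit.py <<'E'
from h import *
from scipy.optimize import minimize
S=8
def boxes(k):
    f={'L':(-13,42),'R':(-42,13),'T':(-34,34)}[k]
    return [(-38,38,-13,13,0,6),(10,38,*f,0,6),(-36,28,-4,4,6,44)]
def render(p,k,c,win,z0=0):
    u0,v0,w=win; m=np.zeros((w*S,w*S),np.uint8); cs,sn=np.cos(p[2]),np.sin(p[2])
    for b in boxes(k):
        P=np.array([(x,y,z) for x in b[:2] for y in b[2:4] for z in b[4:]])/1000.
        W=np.c_[p[0]+cs*P[:,0]-sn*P[:,1],p[1]+sn*P[:,0]+cs*P[:,1],P[:,2]+z0]
        h=cv2.convexHull(((proj(W,c)-[u0-.5,v0-.5])*S).astype(np.float32))
        cv2.fillConvexPoly(m,h.round().astype(int),255)
    return cv2.resize(m,(w,w),interpolation=cv2.INTER_AREA)/255.
def fit(mask,p0,c,kinds='LRT',w=44,z0=0):
    u,v=proj([p0[0],p0[1],.01],c)[0].round().astype(int); win=(u-w//2,v-w//2,w)
    M=mask[win[1]:win[1]+w,win[0]:win[0]+w].astype(float); out=[]
    cost=lambda p,k:1-np.minimum(R:=render(p,k,c,win,z0),M).sum()/np.maximum(R,M).sum()
    for k in kinds:
        g=[(cost((p0[0],p0[1],a),k),a) for a in np.arange(-np.pi,np.pi,np.pi/12)]
        for _,a in sorted(g)[:3]:
            s=np.array([[0,0,0],[.006,0,0],[0,.006,0],[0,0,.2]])+[p0[0],p0[1],a]
            r=minimize(cost,s[0],args=(k,),method='Nelder-Mead',options=dict(initial_simplex=s,xatol=1e-4,fatol=1e-4))
            out.append((round(1-r.fun,3),k,r.x[:2].round(4),round(np.degrees(r.x[2]),1)))
    return sorted(out,key=lambda o:-o[0])
def grey(im):
    h=cv2.cvtColor(im,cv2.COLOR_RGB2HSV); return h[...,1]<60
E
python3 - <<'E'
from fit import *
im=cv2.cvtColor(cv2.imread('pics/a.png'),cv2.COLOR_BGR2RGB); c=cam('top'); m=grey(im)
for p in [(.596,.146),(.431,.147),(.449,.005),(.424,-.138),(.589,-.004),(.589,-.137)]:
    o=fit(m,p,c); print(p,o[0],[q[:2]+q[3:] for q in o if q[1]!=o[0][1]][:2])
cr=lambda a:cv2.resize(a[155:265,195:360],None,fx=4.5,fy=4.5,interpolation=cv2.INTER_CUBIC)
cv2.imwrite('pics/c.png',cr(im[...,::-1])); 
# trays: outer rim corners via min area rect
for box in [(80,155,190,265),(375,135,470,275)]:
    u,v,u2,v2=box; k=cv2.morphologyEx(m[v:v2,u:u2].astype(np.uint8),cv2.MORPH_CLOSE,np.ones((3,3)))
    n=max(cv2.findContours(k,0,2)[0],key=cv2.contourArea).reshape(-1,2)+[u,v]
    W=pix2world(n.astype(float),.028,c)[:,:2]; print(cv2.minAreaRect((W*1000).astype(np.float32)))
E
```

```text
(0.596, 0.146) (np.float64(0.925), 'R', array([0.5917, 0.1457]), np.float64(134.8)) [(np.float64(0.777), 'T', np.float64(128.7)), (np.float64(0.777), 'T', np.float64(128.7))]
(0.431, 0.147) (np.float64(0.933), 'L', array([0.4352, 0.1504]), np.float64(61.8)) [(np.float64(0.769), 'T', np.float64(68.6)), (np.float64(0.768), 'T', np.float64(68.8))]
(0.449, 0.005) (np.float64(0.941), 'L', array([0.4501, 0.0035]), np.float64(-56.6)) [(np.float64(0.771), 'T', np.float64(-50.2)), (np.float64(0.771), 'T', np.float64(-49.9))]
(0.424, -0.138) (np.float64(0.932), 'R', array([ 0.4256, -0.1381]), np.float64(-21.3)) [(np.float64(0.759), 'T', np.float64(-28.3)), (np.float64(0.758), 'T', np.float64(-27.5))]
(0.589, -0.004) (np.float64(0.94), 'T', array([ 0.588 , -0.0031]), np.float64(-34.1)) [(np.float64(0.767), 'R', np.float64(-27.2)), (np.float64(0.765), 'R', np.float64(-28.1))]
(0.589, -0.137) (np.float64(0.94), 'T', array([ 0.5907, -0.1399]), np.float64(-128.9)) [(np.float64(0.777), 'R', np.float64(-122.0)), (np.float64(0.777), 'R', np.float64(-122.0))]
((517.197509765625, 360.83917236328125), (206.64964294433594, 207.1971435546875), 7.191111087799072)
((522.1409301757812, -358.3682556152344), (159.37759399414062, 305.02789306640625), 81.67424011230469)
```

View pics/c.png

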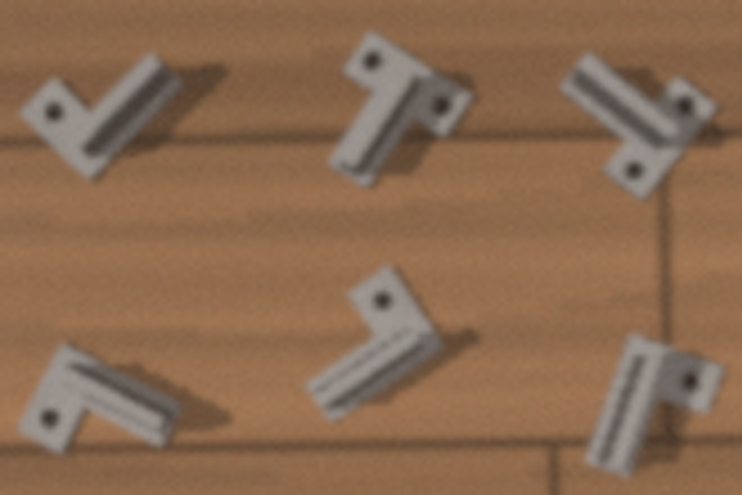

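The crop shows bottom-left and middle-bottom as left-hand, top-left and bottom-right as right-hand, and the other two as tees. That matches the fits. First pick: right bracket at (0.4256, -0.138), yaw -21°.

```bash
cat > plan.py <<'E'
import sys; from h import *
x,y,z,psi=map(float,sys.argv[1:5]); s=manip.get_state(); q=s['orientation']; p=s['tcp_pos']
cur=2*np.degrees(np.arctan2(q[1],q[0])); d=(psi-cur+180)%360-180; a=np.radians(psi)
dx,dy=x-p[0],y-p[1]
print('t',round(s['clock'],2),'yaw now',round(cur,1),'pos',p.round(4),'open',round(s['opening'],3),'j7',s['joint_pos'][6].round(2),'F',np.round(s['force'],1))
print('turn z units',round(-d/90,3),'tool xyz units',round((dx*np.cos(a)+dy*np.sin(a))/.02,2),round((dx*np.sin(a)-dy*np.cos(a))/.02,2),round((p[2]-z)/.02,2))
E
python3 plan.py .4256 -.1381 .036 -21.3
```

```text
t 0.8 yaw now 16.2 pos [ 0.1605 -0.5521  0.2503] open 1.002 j7 -0.08 F [-0.7 -0.1 -0.1]
turn z units 0.417 tool xyz units 4.83 -24.1 10.71
```

>>> play_rows:
  rows:
    - [0,0,0.5,0,0,0.07]
    - [0,0,0.5,0,0,0.07]
    - [0,0,0.5,0,0,0.07]
    - [0,0,0.5,0,0,0.07]
    - [0,0,0.5,0,0,0.07]
    - [0,0,0.5,0,0,0.067]
  fingers: 0
  squeeze: 80

```text
clock: 1.4
tcp_pos: [0.1605, -0.5522, 0.1899]
orientation: [0.982, -0.187, -0.0, 0.0]
force: [-0.9, -1.0, -0.3]
opening: 0.5
```

>>> play_rows:
  rows:
    - [0.2,-1,0,0,0,0]
    - [0.2,-1,0,0,0,0]
    - [0.2,-1,0,0,0,0]
    - [0.2,-1,0,0,0,0]
    - [0.2,-1,0,0,0,0]
    - [0.2,-1,0,0,0,0]
    - [0.2,-1,0,0,0,0]
    - [0.2,-1,0,0,0,0]

```text
clock: 2.2
tcp_pos: [0.2489, -0.4141, 0.1904]
orientation: [0.983, -0.185, 0.0, 0.0]
force: [0.4, 0.1, 0.8]
opening: 0.504
```

>>> play_rows:
  rows:
    - [0.2,-1,0.1,0,0,0]
    - [0.2,-1,0.1,0,0,0]
    - [0.2,-1,0.1,0,0,0]
    - [0.2,-1,0.1,0,0,0]
    - [0.2,-1,0.1,0,0,0]
    - [0.2,-1,0.1,0,0,0]
    - [0.2,-1,0.1,0,0,0]
    - [0.2,-1,0.1,0,0,0]

```text
clock: 3.0
tcp_pos: [0.3369, -0.2767, 0.1743]
orientation: [0.983, -0.185, 0.0, 0.0]
force: [-0.4, -0.6, 0.5]
opening: 0.501
```

>>> play_rows:
  rows:
    - [0.2,-1,0.3,0,0,0]
    - [0.2,-1,0.3,0,0,0]
    - [0.2,-1,0.3,0,0,0]
    - [0.2,-1,0.3,0,0,0]
    - [0.2,-1,0.3,0,0,0]
    - [0.2,-1,0.3,0,0,0]
    - [0.2,-1,0.3,0,0,0]
    - [0.2,-1,0.3,0,0,0]

```text
clock: 3.8
tcp_pos: [0.425, -0.1392, 0.1261]
orientation: [0.983, -0.185, 0.0, -0.0]
force: [0.1, -0.5, 0.7]
opening: 0.499
```

```bash
python3 plan.py .4256 -.1381 .036 -21.3
```

```text
t 3.8 yaw now -21.3 pos [ 0.425  -0.1392  0.1261] open 0.499 j7 -1.26 F [ 0.1 -0.5  0.7]
turn z units -0.0 tool xyz units 0.01 -0.06 4.51
```

>>> play_rows:
  rows:
    - [0,0,0.9,0,0,0]
    - [0,0,0.9,0,0,0]
    - [0,0,0.9,0,0,0]
    - [0,0,0.9,0,0,0]
    - [0,0,0.6,0,0,0]
    - [0,0,0.3,0,0,0]
    - [0,0,0,0,0,0]

```text
clock: 4.5
tcp_pos: [0.4243, -0.1399, 0.0359]
orientation: [0.983, -0.185, -0.0, -0.0]
force: [0.4, 0.0, 0.6]
opening: 0.499
```

>>> play_rows:
  rows:
    - [0,0,0,0,0,0]
    - [0,0,0,0,0,0]
    - [0,0,0,0,0,0]
    - [0,0,0,0,0,0]
    - [0,0,0,0,0,0]
    - [0,0,0,0,0,0]
  fingers: -1
  squeeze: 80

```text
clock: 5.1
tcp_pos: [0.4248, -0.1399, 0.037]
orientation: [0.983, -0.185, 0.001, -0.0]
force: [-0.6, 1.8, 11.1]
opening: 0.077
```

```bash
python3 plan.py .511 .415 .042 7.2
```

```text
t 5.1 yaw now -21.3 pos [ 0.4248 -0.1399  0.037 ] open 0.077 j7 -1.22 F [-0.6  1.8 11.1]
turn z units -0.317 tool xyz units 7.75 -26.98 -0.25
```

>>> play_rows:
  rows:
    - [0,0,-1,0,0,0]
    - [0,0,-1,0,0,-0.08]
    - [0,0,-1,0,0,-0.08]
    - [0,0,-1,0,0,-0.08]
    - [0,0,-1,0,0,-0.077]

```text
clock: 5.6
tcp_pos: [0.4243, -0.1399, 0.1374]
orientation: [0.998, 0.066, -0.0, 0.0]
force: [1.1, -0.4, -3.0]
opening: 0.075
```

```bash
python3 plan.py .511 .415 .042 7.2; python3 -c "
from h import *
im=snap('side','pics/d0.png')[180:330,150:350]; cv2.imwrite('pics/d.png',cv2.resize(im[...,::-1],None,fx=3,fy=3))"
```

```text
t 5.6 yaw now 7.5 pos [ 0.4243 -0.1399  0.1374] open 0.075 j7 -0.98 F [ 1.1 -0.4 -3. ]
turn z units 0.003 tool xyz units 7.78 -26.98 4.77
```

View pics/d.png

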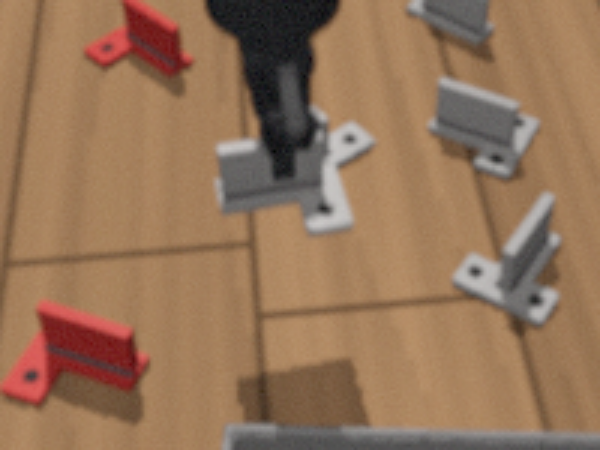

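The bracket is held level and the force of -3 N matches its weight. Next, carry it to the square tray.

>>> play_rows:
  rows:
    - [0.29,-1,0,0,0,0]
    - [0.29,-1,0,0,0,0]
    - [0.29,-1,0,0,0,0]
    - [0.29,-1,0,0,0,0]
    - [0.29,-1,0,0,0,0]
    - [0.29,-1,0,0,0,0]
    - [0.29,-1,0,0,0,0]
    - [0.29,-1,0,0,0,0]

```text
clock: 6.45
tcp_pos: [0.4504, 0.0256, 0.1363]
orientation: [0.998, 0.062, 0.0, -0.0]
force: [-0.9, -0.0, -3.1]
opening: 0.079
```

>>> play_rows:
  rows:
    - [0.29,-1,0,0,0,0]
    - [0.29,-1,0,0,0,0]
    - [0.29,-1,0,0,0,0]
    - [0.29,-1,0,0,0,0]
    - [0.29,-1,0,0,0,0]
    - [0.29,-1,0,0,0,0]
    - [0.29,-1,0,0,0,0]
    - [0.29,-1,0,0,0,0]

```text
clock: 7.25
tcp_pos: [0.4763, 0.1902, 0.1362]
orientation: [0.998, 0.062, -0.0, -0.0]
force: [0.6, 0.3, -3.5]
opening: 0.079
```

>>> play_rows:
  rows:
    - [0.29,-1,0,0,0,0]
    - [0.29,-1,0,0,0,0]
    - [0.29,-1,0,0,0,0]
    - [0.29,-1,0,0,0,0]
    - [0.29,-1,0,0,0,0]
    - [0.29,-1,0,0,0,0]
    - [0.29,-1,0,0,0,0]
    - [0.29,-1,0,0,0,0]

```text
clock: 8.05
tcp_pos: [0.5021, 0.3547, 0.136]
orientation: [0.998, 0.062, -0.0, -0.0]
force: [-1.2, -0.7, -3.1]
opening: 0.07
```

>>> play_rows:
  rows:
    - [0.28,-1,0.5,0,0,0]
    - [0.28,-1,0.5,0,0,0]
    - [0.28,-1,0.5,0,0,0]
    - [0,0,0,0,0,0]

```text
clock: 8.45
tcp_pos: [0.5101, 0.4177, 0.1043]
orientation: [0.998, 0.063, -0.001, -0.0]
force: [-1.5, -0.6, -2.8]
opening: 0.077
```

```bash
python3 plan.py .511 .415 .042 7.2
```

```text
t 8.45 yaw now 7.3 pos [0.5101 0.4177 0.1043] open 0.077 j7 -1.86 F [-1.5 -0.6 -2.8]
turn z units 0.001 tool xyz units 0.03 0.14 3.11
```

Lower it 3.1 units with a small sideways correction, then release.

>>> play_rows:
  rows:
    - [0,0.14,0.8,0,0,0]
    - [0,0,0.8,0,0,0]
    - [0,0,0.7,0,0,0]
    - [0,0,0.4,0,0,0]
    - [0,0,0.2,0,0,0]
    - [0,0,0.2,0,0,0]
    - [0,0,0,0,0,0]

```text
clock: 9.15
tcp_pos: [0.5118, 0.4126, 0.0442]
orientation: [0.998, 0.063, -0.0, -0.0]
force: [-0.7, -0.0, -3.0]
opening: 0.073
```

```bash
python3 plan.py .511 .415 .041 7.2
```

```text
t 9.15 yaw now 7.2 pos [0.5118 0.4126 0.0442] open 0.073 j7 -1.83 F [-0.7 -0.  -3. ]
turn z units 0.0 tool xyz units -0.03 -0.12 0.16
```

>>> play_rows:
  rows:
    - [0,0,0.1,0,0,0]
    - [0,0,0.1,0,0,0]
    - [0,0,0,0,0,0]

```text
clock: 9.45
tcp_pos: [0.5121, 0.4128, 0.0411]
orientation: [0.998, 0.063, 0.0, -0.0]
force: [-2.1, -0.4, 5.7]
opening: 0.076
```

>>> play_rows:
  rows:
    - [0,0,0,0,0,0]
    - [0,0,0,0,0,0]
    - [0,0,0,0,0,0]
    - [0,0,-0.5,0,0,0]
    - [0,0,-1,0,0,0]
    - [0,0,-1,0,0,0]
    - [0,0,-1,0,0,0]
  fingers: -0.4

```text
clock: 10.15
tcp_pos: [0.512, 0.4126, 0.1119]
orientation: [0.998, 0.063, 0.0, -0.0]
force: [-0.0, 0.5, 0.4]
opening: 0.301
```

```bash
python3 plan.py .4352 .1504 .042 61.8;python3 plan.py .4352 .1504 .042 -118.2
```

```text
t 10.15 yaw now 7.2 pos [0.512  0.4126 0.1119] open 0.301 j7 -1.86 F [-0.   0.5  0.4]
turn z units -0.607 tool xyz units -13.37 2.81 3.5
t 10.15 yaw now 7.2 pos [0.512  0.4126 0.1119] open 0.301 j7 -1.86 F [-0.   0.5  0.4]
turn z units 1.393 tool xyz units 13.37 -2.81 3.5
```

>>> play_rows:
  rows:
    - [0,0,-0.2,0,0,-0.087]
    - [0,0,-0.2,0,0,-0.087]
    - [0,0,-0.2,0,0,-0.087]
    - [0,0,-0.2,0,0,-0.087]
    - [0,0,-0.2,0,0,-0.087]
    - [0,0,0,0,0,-0.087]
    - [0,0,0,0,0,-0.085]
  fingers: 0

```text
clock: 10.85
tcp_pos: [0.5121, 0.4126, 0.1313]
orientation: [0.857, 0.516, 0.0, 0.0]
force: [-0.0, -0.1, -1.2]
opening: 0.499
```

>>> play_rows:
  rows:
    - [-0.95,0.2,0,0,0,0]
    - [-0.95,0.2,0,0,0,0]
    - [-0.95,0.2,0,0,0,0]
    - [-0.95,0.2,0,0,0,0]
    - [-0.95,0.2,0,0,0,0]
    - [-0.95,0.2,0,0,0,0]
    - [-0.95,0.2,0,0,0,0]

```text
clock: 11.55
tcp_pos: [0.4737, 0.2813, 0.1311]
orientation: [0.858, 0.514, 0.0, 0.0]
force: [0.8, 0.5, 0.1]
opening: 0.498
```

>>> play_rows:
  rows:
    - [-0.96,0.2,0,0,0,0]
    - [-0.96,0.2,0,0,0,0]
    - [-0.96,0.2,0,0,0,0]
    - [-0.96,0.2,0,0,0,0]
    - [-0.96,0.2,0,0,0,0]
    - [-0.96,0.2,0.5,0,0,0]
    - [-0.96,0.2,0.5,0,0,0]
    - [0,0,0,0,0,0]

```text
clock: 12.35
tcp_pos: [0.4345, 0.1481, 0.1102]
orientation: [0.859, 0.513, -0.001, 0.0]
force: [0.8, 0.2, -0.7]
opening: 0.498
```

```bash
python3 plan.py .4352 .1504 .039 61.8
```

```text
t 12.35 yaw now 61.7 pos [0.4345 0.1481 0.1102] open 0.498 j7 -0.82 F [ 0.8  0.2 -0.7]
turn z units -0.001 tool xyz units 0.12 -0.03 3.56
```

>>> play_rows:
  rows:
    - [0.1,0,0.8,0,0,0]
    - [0,0,0.8,0,0,0]
    - [0,0,0.8,0,0,0]
    - [0,0,0.6,0,0,0]
    - [0,0,0.4,0,0,0]
    - [0,0,0.15,0,0,0]
    - [0,0,0,0,0,0]

```text
clock: 13.05
tcp_pos: [0.436, 0.1523, 0.0394]
orientation: [0.858, 0.514, -0.0, -0.0]
force: [-0.7, -0.2, -0.1]
opening: 0.5
```

>>> play_rows:
  rows:
    - [0,0,0,0,0,0]
    - [0,0,0,0,0,0]
    - [0,0,0,0,0,0]
    - [0,0,0,0,0,0]
    - [0,0,0,0,0,0]
    - [0,0,0,0,0,0]
  fingers: -1

```text
clock: 13.65
tcp_pos: [0.4361, 0.1523, 0.0397]
orientation: [0.858, 0.514, 0.0, -0.0]
force: [-1.4, 0.9, 5.6]
opening: 0.077
```

>>> play_rows:
  rows:
    - [0,0,-1,0,0,0]
    - [0,0,-1,0,0,0]
    - [0,0,-1,0,0,0.08]
    - [0,0,-1,0,0,0.08]
    - [0,0,-1,0,0,0.08]

```text
clock: 14.15
tcp_pos: [0.4358, 0.1522, 0.1403]
orientation: [0.94, 0.341, 0.0, -0.0]
force: [-0.4, -1.4, -2.5]
opening: 0.073
```

```bash
python3 plan.py .5794 -.3837 .042 -8
```

```text
t 14.15 yaw now 39.9 pos [0.4358 0.1522 0.1403] open 0.073 j7 -1.04 F [-0.4 -1.4 -2.5]
turn z units 0.533 tool xyz units 10.84 25.54 4.92
```

>>> play_rows:
  rows:
    - [0,0,0,0,0,0.089]
    - [0,0,0,0,0,0.089]
    - [0,0,0,0,0,0.089]
    - [0,0,0,0,0,0.089]
    - [0,0,0,0,0,0.089]
    - [0,0,0,0,0,0.088]

```text
clock: 14.75
tcp_pos: [0.4359, 0.1523, 0.1395]
orientation: [0.998, -0.07, -0.0, -0.0]
force: [-0.7, 0.1, -2.8]
opening: 0.075
```

>>> play_rows:
  rows:
    - [0.42,0.98,0,0,0,0]
    - [0.42,0.98,0,0,0,0]
    - [0.42,0.98,0,0,0,0]
    - [0.42,0.98,0,0,0,0]
    - [0.42,0.98,0,0,0,0]
    - [0.42,0.98,0,0,0,0]
    - [0.42,0.98,0,0,0,0]
    - [0.42,0.98,0,0,0,0]

```text
clock: 15.55
tcp_pos: [0.4815, -0.013, 0.1394]
orientation: [0.998, -0.067, -0.0, -0.0]
force: [0.8, 0.1, -2.6]
opening: 0.076
```

>>> play_rows:
  rows:
    - [0.42,0.98,0,0,0,0]
    - [0.42,0.98,0,0,0,0]
    - [0.42,0.98,0,0,0,0]
    - [0.42,0.98,0,0,0,0]
    - [0.42,0.98,0,0,0,0]
    - [0.42,0.98,0,0,0,0]
    - [0.42,0.98,0,0,0,0]
    - [0.42,0.98,0,0,0,0]

```text
clock: 16.35
tcp_pos: [0.5269, -0.1774, 0.1394]
orientation: [0.998, -0.068, -0.0, -0.0]
force: [0.2, 0.1, -2.3]
opening: 0.075
```

>>> play_rows:
  rows:
    - [0.42,0.98,0,0,0,0]
    - [0.42,0.98,0,0,0,0]
    - [0.42,0.98,0,0,0,0]
    - [0.42,0.98,0,0,0,0]
    - [0.42,0.98,0,0,0,0]
    - [0.42,0.98,0,0,0,0]
    - [0.42,0.98,0,0,0,0]
    - [0.42,0.98,0,0,0,0]

```text
clock: 17.15
tcp_pos: [0.5723, -0.3417, 0.1393]
orientation: [0.998, -0.068, -0.0, -0.0]
force: [0.4, 1.2, -2.7]
opening: 0.075
```

>>> play_rows:
  rows:
    - [0.38,0.98,0.5,0,0,0]
    - [0.38,0.98,0.8,0,0,0]
    - [0,0,0.5,0,0,0]
    - [0,0,0,0,0,0]

```text
clock: 17.55
tcp_pos: [0.5814, -0.3814, 0.1016]
orientation: [0.998, -0.068, -0.001, -0.001]
force: [0.2, 0.7, -2.6]
opening: 0.073
```

```bash
python3 plan.py .5794 -.3837 .042 -8
```

```text
t 17.55 yaw now -7.8 pos [ 0.5814 -0.3814  0.1016] open 0.073 j7 -0.96 F [ 0.2  0.7 -2.6]
turn z units 0.003 tool xyz units -0.08 0.13 2.98
```

>>> play_rows:
  rows:
    - [0,0,0.8,0,0,0]
    - [0,0,0.8,0,0,0]
    - [0,0,0.6,0,0,0]
    - [0,0,0.4,0,0,0]
    - [0,0,0.2,0,0,0]
    - [0,0,0.1,0,0,0]
    - [0,0,0,0,0,0]

```text
clock: 18.25
tcp_pos: [0.5822, -0.382, 0.0454]
orientation: [0.998, -0.067, 0.0, 0.0]
force: [0.2, -0.9, -2.1]
opening: 0.073
```

```bash
python3 plan.py .5794 -.3837 .043 -8
```

```text
t 18.25 yaw now -7.7 pos [ 0.5822 -0.382   0.0454] open 0.073 j7 -0.95 F [ 0.2 -0.9 -2.1]
turn z units 0.003 tool xyz units -0.13 0.1 0.12
```

>>> play_rows:
  rows:
    - [0,0,0.08,0,0,0]
    - [0,0,0.08,0,0,0]
    - [0,0,0,0,0,0]

```text
clock: 18.55
tcp_pos: [0.5825, -0.3821, 0.0438]
orientation: [0.998, -0.067, 0.001, 0.0]
force: [-5.1, 6.1, 19.0]
opening: 0.076
```

>>> play_rows:
  rows:
    - [0,0,0,0,0,0]
    - [0,0,0,0,0,0]
    - [0,0,0,0,0,0]
    - [0,0,-0.5,0,0,0]
    - [0,0,-1,0,0,0]
    - [0,0,-1,0,0,0]
    - [0,0,-1,0,0,0]
    - [0,0,-1,0,0,0]
  fingers: -0.4

```text
clock: 19.35
tcp_pos: [0.5822, -0.382, 0.1337]
orientation: [0.998, -0.067, 0.0, 0.0]
force: [0.1, -0.4, 0.2]
opening: 0.298
```

```bash
python3 plan.py .5917 .1457 .039 134.8;python3 plan.py .5917 .1457 .039 -45.2; python3 plan.py .4501 .0035 .039 -56.6
```

```text
t 19.35 yaw now -7.7 pos [ 0.5822 -0.382   0.1337] open 0.298 j7 -0.97 F [ 0.1 -0.4  0.2]
turn z units -1.584 tool xyz units 18.39 18.93 4.74
t 19.35 yaw now -7.7 pos [ 0.5822 -0.382   0.1337] open 0.298 j7 -0.97 F [ 0.1 -0.4  0.2]
turn z units 0.416 tool xyz units -18.39 -18.93 4.74
t 19.35 yaw now -7.7 pos [ 0.5822 -0.382   0.1337] open 0.298 j7 -0.97 F [ 0.1 -0.4  0.2]
turn z units 0.543 tool xyz units -19.73 -5.1 4.74
```

>>> play_rows:
  rows:
    - [0,0,0,0,0,-0.088]
    - [0,0,0,0,0,-0.088]
    - [0,0,0,0,0,-0.088]
    - [0,0,0,0,0,-0.088]
    - [0,0,0,0,0,-0.088]
    - [0,0,0,0,0,-0.088]
    - [0,0,0,0,0,-0.088]
    - [0,0,0,0,0,-0.088]
  fingers: 0

```text
clock: 20.15
tcp_pos: [0.5822, -0.3822, 0.1329]
orientation: [0.883, 0.469, -0.0, 0.0]
force: [-0.5, -0.6, -0.1]
opening: 0.502
```

>>> play_rows:
  rows:
    - [0,0,0,0,0,-0.088]
    - [0,0,0,0,0,-0.088]
    - [0,0,0,0,0,-0.088]
    - [0,0,0,0,0,-0.088]
    - [0,0,0,0,0,-0.088]
    - [0,0,0,0,0,-0.088]
    - [0,0,0,0,0,-0.088]
    - [0,0,0,0,0,-0.088]

```text
clock: 20.95
tcp_pos: [0.5821, -0.3823, 0.1328]
orientation: [0.505, 0.863, -0.0, 0.0]
force: [0.2, -0.1, 0.2]
opening: 0.502
```

>>> play_rows:
  rows:
    - [0,0,0,0,0,-0.088]
    - [0,0,0,0,0,-0.088]
    - [0.92,0.94,0,0,0,0]
    - [0.92,0.94,0,0,0,0]
    - [0.92,0.94,0,0,0,0]
    - [0.92,0.94,0,0,0,0]

```text
clock: 21.55
tcp_pos: [0.5835, -0.2761, 0.1329]
orientation: [0.384, 0.923, -0.0, 0.0]
force: [0.2, 0.5, -0.1]
opening: 0.501
```

>>> play_rows:
  rows:
    - [0.92,0.94,0,0,0,0]
    - [0.92,0.94,0,0,0,0]
    - [0.92,0.94,0,0,0,0]
    - [0.92,0.94,0,0,0,0]
    - [0.92,0.94,0,0,0,0]
    - [0.92,0.94,0,0,0,0]
    - [0.92,0.94,0,0,0,0]
    - [0.92,0.94,0,0,0,0]

```text
clock: 22.35
tcp_pos: [0.5867, -0.0656, 0.1328]
orientation: [0.384, 0.923, -0.0, 0.0]
force: [0.3, 1.1, -0.3]
opening: 0.499
```

```bash
python3 plan.py .5917 .1457 .039 134.8
```

```text
t 22.35 yaw now 134.8 pos [ 0.5867 -0.0656  0.1328] open 0.499 j7 0.58 F [ 0.3  1.1 -0.3]
turn z units -0.0 tool xyz units 7.32 7.62 4.69
```

>>> play_rows:
  rows:
    - [0.9,0.94,0,0,0,0]
    - [0.9,0.94,0,0,0,0]
    - [0.9,0.94,0,0,0,0]
    - [0.9,0.94,0,0,0,0]
    - [0.9,0.94,0,0,0,0]
    - [0.9,0.94,0,0,0,0]
    - [0.9,0.94,0.5,0,0,0]
    - [0.9,0.94,0.5,0,0,0]

```text
clock: 23.15
tcp_pos: [0.5921, 0.1427, 0.1128]
orientation: [0.384, 0.923, 0.0, 0.001]
force: [0.6, -0.7, -0.4]
opening: 0.502
```

>>> play_rows:
  rows:
    - [0,0,0.5,0,0,0]
    - [0,0,0,0,0,0]

```text
clock: 23.35
tcp_pos: [0.5913, 0.1416, 0.1015]
orientation: [0.384, 0.923, -0.001, -0.0]
force: [-0.4, -1.1, 0.5]
opening: 0.5
```

```bash
python3 plan.py .5917 .1457 .039 134.8
```

```text
t 23.35 yaw now 134.9 pos [0.5913 0.1416 0.1015] open 0.5 j7 0.28 F [-0.4 -1.1  0.5]
turn z units 0.001 tool xyz units 0.13 0.16 3.12
```

>>> play_rows:
  rows:
    - [0.13,0.16,0.8,0,0,0]
    - [0,0,0.8,0,0,0]
    - [0,0,0.7,0,0,0]
    - [0,0,0.4,0,0,0]
    - [0,0,0.3,0,0,0]
    - [0,0,0.1,0,0,0]
    - [0,0,0,0,0,0]

```text
clock: 24.05
tcp_pos: [0.5922, 0.1459, 0.0402]
orientation: [0.384, 0.923, 0.0, 0.0]
force: [-0.2, 0.7, -0.1]
opening: 0.5
```

>>> play_rows:
  rows:
    - [0,0,0,0,0,0]
    - [0,0,0,0,0,0]
    - [0,0,0,0,0,0]
    - [0,0,0,0,0,0]
    - [0,0,0,0,0,0]
    - [0,0,0,0,0,0]
  fingers: -1

```text
clock: 24.65
tcp_pos: [0.5923, 0.1459, 0.0407]
orientation: [0.384, 0.923, 0.0, 0.0]
force: [-2.4, -0.9, 6.6]
opening: 0.075
```

>>> play_rows:
  rows:
    - [0,0,-1,0,0,0]
    - [0,0,-1,0,0,0]
    - [0,0,-1,0,0,-0.08]
    - [0,0,-1,0,0,-0.08]
    - [0,0,-1,0,0,-0.08]
    - [0,0,0,0,0,-0.08]
    - [0,0,0,0,0,-0.08]
    - [0,0,0,0,0,-0.08]

```text
clock: 25.45
tcp_pos: [0.5921, 0.1458, 0.1403]
orientation: [0.015, 1.0, -0.0, 0.0]
force: [0.0, -0.3, -3.3]
opening: 0.074
```

```bash
python3 plan.py .5246 .311 .043 187.2
```

```text
t 25.45 yaw now 178.3 pos [0.5921 0.1458 0.1403] open 0.074 j7 0.86 F [ 0.  -0.3 -3.3]
turn z units -0.099 tool xyz units 2.31 8.62 4.87
```

>>> play_rows:
  rows:
    - [0,0,0,0,0,-0.05]
    - [0,0,0,0,0,-0.045]
    - [0.26,0.95,0,0,0,0]
    - [0.26,0.95,0,0,0,0]
    - [0.26,0.95,0,0,0,0]
    - [0.26,0.95,0,0,0,0]
    - [0.26,0.95,0,0,0,0]
    - [0.26,0.95,0,0,0,0]

```text
clock: 26.25
tcp_pos: [0.5477, 0.2562, 0.1402]
orientation: [-0.057, 0.998, -0.0, -0.0]
force: [-0.1, 0.3, -3.3]
opening: 0.076
```

>>> play_rows:
  rows:
    - [0.26,0.95,0,0,0,0]
    - [0.26,0.95,0.4,0,0,0]
    - [0.26,0.95,0.8,0,0,0]
    - [0,0,0.6,0,0,0]
    - [0,0,0.3,0,0,0]
    - [0,0,0,0,0,0]

```text
clock: 26.85
tcp_pos: [0.5262, 0.3095, 0.0975]
orientation: [-0.057, 0.998, -0.001, -0.0]
force: [-0.3, -1.1, -2.4]
opening: 0.073
```

```bash
python3 plan.py .5246 .311 .0445 187.2
```

```text
t 26.85 yaw now 186.5 pos [0.5262 0.3095 0.0975] open 0.073 j7 0.69 F [-0.3 -1.1 -2.4]
turn z units -0.007 tool xyz units 0.07 0.08 2.65
```

>>> play_rows:
  rows:
    - [0,0,0.7,0,0,-0.007]
    - [0,0,0.7,0,0,0]
    - [0,0,0.6,0,0,0]
    - [0,0,0.35,0,0,0]
    - [0,0,0.2,0,0,0]
    - [0,0,0.08,0,0,0]
    - [0,0,0,0,0,0]

```text
clock: 27.55
tcp_pos: [0.5261, 0.3106, 0.0456]
orientation: [-0.063, 0.998, 0.0, 0.0]
force: [0.2, 0.4, -2.6]
opening: 0.071
```

```bash
python3 plan.py .5246 .311 .0445 187.2
```

```text
t 27.55 yaw now 187.2 pos [0.5261 0.3106 0.0456] open 0.071 j7 0.66 F [ 0.2  0.4 -2.6]
turn z units 0.0 tool xyz units 0.07 0.03 0.06
```

>>> play_rows:
  rows:
    - [0,0,0.06,0,0,0]
    - [0,0,0.04,0,0,0]
    - [0,0,0,0,0,0]

```text
clock: 27.85
tcp_pos: [0.5263, 0.3107, 0.0447]
orientation: [-0.063, 0.998, 0.0, 0.001]
force: [-3.8, -3.0, 13.4]
opening: 0.073
```

>>> play_rows:
  rows:
    - [0,0,0,0,0,0]
    - [0,0,0,0,0,0]
    - [0,0,0,0,0,0]
    - [0,0,-0.5,0,0,0]
    - [0,0,-1,0,0,0]
    - [0,0,-1,0,0,0]
    - [0,0,-1,0,0,0]
    - [0,0,-1,0,0,0]
  fingers: -0.4

```text
clock: 28.65
tcp_pos: [0.5261, 0.3105, 0.1351]
orientation: [-0.063, 0.998, 0.0, 0.0]
force: [-0.0, -0.5, 0.1]
opening: 0.298
```

```bash
python3 plan.py .4501 .0035 .039 123.4
```

```text
t 28.65 yaw now 187.2 pos [0.5261 0.3105 0.1351] open 0.298 j7 0.72 F [-0.  -0.5  0.1]
turn z units 0.709 tool xyz units -10.72 -11.62 4.81
```

>>> play_rows:
  rows:
    - [0,0,0,0,0,0.089]
    - [0,0,0,0,0,0.089]
    - [0,0,0,0,0,0.089]
    - [0,0,0,0,0,0.089]
    - [0,0,0,0,0,0.089]
    - [0,0,0,0,0,0.088]
    - [0,0,0,0,0,0.088]
    - [0,0,0,0,0,0.088]
  fingers: 0

```text
clock: 29.45
tcp_pos: [0.526, 0.3107, 0.1343]
orientation: [0.477, 0.879, 0.0, -0.0]
force: [-0.5, 0.8, 0.8]
opening: 0.501
```

>>> play_rows:
  rows:
    - [-0.89,-0.96,0,0,0,0]
    - [-0.89,-0.96,0,0,0,0]
    - [-0.89,-0.96,0,0,0,0]
    - [-0.89,-0.96,0,0,0,0]
    - [-0.89,-0.96,0,0,0,0]
    - [-0.89,-0.96,0,0,0,0]
    - [-0.89,-0.96,0,0,0,0]
    - [-0.89,-0.96,0,0,0,0]

```text
clock: 30.25
tcp_pos: [0.476, 0.1063, 0.1342]
orientation: [0.474, 0.88, 0.0, 0.0]
force: [-0.1, -1.0, -0.7]
opening: 0.501
```

>>> play_rows:
  rows:
    - [-0.89,-0.96,0,0,0,0]
    - [-0.89,-0.96,0,0,0,0]
    - [-0.89,-0.96,0.3,0,0,0]
    - [-0.89,-0.96,0.6,0,0,0]
    - [0,0,0.4,0,0,0]
    - [0,0,0,0,0,0]

```text
clock: 30.85
tcp_pos: [0.4513, 0.0055, 0.1073]
orientation: [0.474, 0.88, 0.0, -0.0]
force: [0.8, 1.5, -0.6]
opening: 0.503
```

```bash
python3 plan.py .4501 .0035 .040 123.4
```

```text
t 30.85 yaw now 123.4 pos [0.4513 0.0055 0.1073] open 0.503 j7 0.18 F [ 0.8  1.5 -0.6]
turn z units -0.0 tool xyz units -0.05 -0.1 3.36
```

>>> play_rows:
  rows:
    - [-0.05,-0.1,0.8,0,0,0]
    - [0,0,0.8,0,0,0]
    - [0,0,0.8,0,0,0]
    - [0,0,0.5,0,0,0]
    - [0,0,0.3,0,0,0]
    - [0,0,0.1,0,0,0]
    - [0,0,0,0,0,0]

```text
clock: 31.55
tcp_pos: [0.4503, 0.0036, 0.0418]
orientation: [0.474, 0.881, 0.0, 0.0]
force: [-0.6, 0.4, -0.1]
opening: 0.499
```

>>> play_rows:
  rows:
    - [0,0,0,0,0,0]
    - [0,0,0,0,0,0]
    - [0,0,0,0,0,0]
    - [0,0,0,0,0,0]
    - [0,0,0,0,0,0]
    - [0,0,0,0,0,0]
  fingers: -1

```text
clock: 32.15
tcp_pos: [0.4502, 0.0033, 0.0421]
orientation: [0.474, 0.88, 0.0, 0.0]
force: [-1.6, -0.5, 11.0]
opening: 0.075
```

>>> play_rows:
  rows:
    - [0,0,-1,0,0,0]
    - [0,0,-1,0,0,0]
    - [0,0,-1,0,0,-0.09]
    - [0,0,-1,0,0,-0.09]
    - [0,0,-1,0,0,-0.09]
    - [0,0,0,0,0,-0.09]
    - [0,0,0,0,0,-0.09]
    - [0,0,0,0,0,-0.09]

```text
clock: 32.95
tcp_pos: [0.4502, 0.0032, 0.1418]
orientation: [0.067, 0.998, -0.0, 0.0]
force: [-0.6, -1.5, -2.2]
opening: 0.072
```

```bash
python3 plan.py .4556 -.3663 .0445 172
```

```text
t 32.95 yaw now 172.3 pos [0.4502 0.0032 0.1418] open 0.072 j7 0.71 F [-0.6 -1.5 -2.2]
turn z units 0.003 tool xyz units -2.84 -18.26 4.87
```

>>> play_rows:
  rows:
    - [-0.15,-0.96,0,0,0,0]
    - [-0.15,-0.96,0,0,0,0]
    - [-0.15,-0.96,0,0,0,0]
    - [-0.15,-0.96,0,0,0,0]
    - [-0.15,-0.96,0,0,0,0]
    - [-0.15,-0.96,0,0,0,0]
    - [-0.15,-0.96,0,0,0,0]
    - [-0.15,-0.96,0,0,0,0]

```text
clock: 33.75
tcp_pos: [0.4523, -0.153, 0.1416]
orientation: [0.07, 0.998, -0.0, -0.0]
force: [0.8, -0.0, -1.5]
opening: 0.072
```

>>> play_rows:
  rows:
    - [-0.15,-0.96,0,0,0,0]
    - [-0.15,-0.96,0,0,0,0]
    - [-0.15,-0.96,0,0,0,0]
    - [-0.15,-0.96,0,0,0,0]
    - [-0.15,-0.96,0,0,0,0]
    - [-0.15,-0.96,0,0,0,0]
    - [-0.15,-0.96,0,0,0,0]
    - [-0.15,-0.96,0,0,0,0]

```text
clock: 34.55
tcp_pos: [0.4546, -0.3084, 0.1416]
orientation: [0.07, 0.998, -0.0, -0.0]
force: [0.5, 0.2, -2.6]
opening: 0.071
```

>>> play_rows:
  rows:
    - [-0.15,-0.96,0,0,0,0]
    - [-0.15,-0.96,0.4,0,0,0]
    - [-0.15,-0.96,0.8,0,0,0]
    - [0,0,0.6,0,0,0]
    - [0,0,0.2,0,0,0]
    - [0,0,0,0,0,0]

```text
clock: 35.15
tcp_pos: [0.4558, -0.3649, 0.1013]
orientation: [0.069, 0.998, 0.0, -0.0]
force: [0.5, -0.8, -2.1]
opening: 0.074
```

```bash
python3 plan.py .4556 -.3663 .046 172
```

```text
t 35.15 yaw now 172.0 pos [ 0.4558 -0.3649  0.1013] open 0.074 j7 1.48 F [ 0.5 -0.8 -2.1]
turn z units 0.0 tool xyz units -0.0 -0.07 2.76
```

>>> play_rows:
  rows:
    - [0,0,0.7,0,0,0]
    - [0,0,0.7,0,0,0]
    - [0,0,0.6,0,0,0]
    - [0,0,0.4,0,0,0]
    - [0,0,0.2,0,0,0]
    - [0,0,0.1,0,0,0]
    - [0,0,0.06,0,0,0]
    - [0,0,0,0,0,0]

```text
clock: 35.95
tcp_pos: [0.4559, -0.3659, 0.0465]
orientation: [0.07, 0.998, -0.0, 0.0]
force: [0.1, 0.6, -2.6]
opening: 0.071
```

```bash
python3 plan.py .4556 -.3663 .046 172
```

```text
t 35.95 yaw now 172.0 pos [ 0.4559 -0.3659  0.0465] open 0.071 j7 1.43 F [ 0.1  0.6 -2.6]
turn z units -0.0 tool xyz units 0.01 -0.02 0.02
```

>>> play_rows:
  rows:
    - [0,0,0.06,0,0,0]
    - [0,0,0.04,0,0,0]
    - [0,0,0,0,0,0]

```text
clock: 36.25
tcp_pos: [0.456, -0.3659, 0.0461]
orientation: [0.07, 0.998, -0.001, 0.0]
force: [-8.7, 4.2, 30.1]
opening: 0.074
```

>>> play_rows:
  rows:
    - [0,0,0,0,0,0]
    - [0,0,0,0,0,0]
    - [0,0,0,0,0,0]
    - [0,0,-0.5,0,0,0]
    - [0,0,-1,0,0,0]
    - [0,0,-1,0,0,0]
    - [0,0,-1,0,0,0]
    - [0,0,-1,0,0,0]
  fingers: -0.4

```text
clock: 37.05
tcp_pos: [0.4558, -0.3657, 0.1358]
orientation: [0.07, 0.998, 0.0, 0.0]
force: [-0.5, 0.8, 0.0]
opening: 0.301
```

>>> play_rows:
  rows:
    - [0,1,0,0,0,0]
    - [0,1,0,0,0,0]
    - [0,1,0,0,0,0]
    - [0,1,0,0,0,0]
    - [0,1,0,0,0,0]
    - [0,1,0,0,0,0]
    - [0,1,0,0,0,0]
    - [0,1,0,0,0,0]

```text
clock: 37.85
tcp_pos: [0.4782, -0.2065, 0.135]
orientation: [0.07, 0.998, -0.0, 0.0]
force: [0.9, 0.5, -0.8]
opening: 0.296
```

>>> play_rows:
  rows:
    - [0,1,0,0,0,0]
    - [0,1,0,0,0,0]
    - [0,1,0,0,0,0]
    - [0,1,0,0,0,0]
    - [0,1,0,0,0,0]
    - [0,1,0,0,0,0]
    - [0,1,0,0,0,0]
    - [0,0,0,0,0,0]

```text
clock: 38.65
tcp_pos: [0.4981, -0.066, 0.1351]
orientation: [0.068, 0.998, 0.001, 0.001]
force: [-0.7, -1.1, 0.6]
opening: 0.3
```

```bash
python3 - <<'E'
from fit import *
im=snap('top','pics/e.png'); snap('side','pics/f.png'); c=cam('top')
for p in [(.589,-.004),(.589,-.137)]: print(fit(grey(im),p,c,'T')[0])
for t in ['hammer','screwdriver']: print(t,[toworld(r['point'],c).round(3) for r in manip.place_of(t,'top')][:1])
for n in ('top','side'):
  for t in ['left_a','right_a']: print(n,t,[toworld(r['point'],cam(n)).round(3) for r in manip.place_of(t,n)])
E
```

```text
(np.float64(0.545), 'T', array([ 0.594 , -0.0135]), np.float64(-152.8))
(np.float64(0.313), 'T', array([ 0.583, -0.133]), np.float64(112.6))
hammer [array([0.742, 0.126, 0.005])]
screwdriver [array([ 0.754, -0.133, -0.   ])]
top left_a [array([ 0.461, -0.362,  0.003]), array([ 0.329,  0.134, -0.001]), array([ 0.578, -0.385,  0.003]), array([0.272, 0.277, 0.006])]
top right_a [array([0.511, 0.414, 0.005]), array([0.529, 0.309, 0.007])]
side left_a [array([ 0.266,  0.279, -0.003]), array([ 0.582, -0.38 ,  0.003]), array([ 0.455, -0.364,  0.005]), array([ 0.33 ,  0.131, -0.005]), array([ 0.293, -0.18 ,  0.   ]), array([ 0.746, -0.13 ,  0.001])]
side right_a [array([0.512, 0.41 , 0.005]), array([0.524, 0.314, 0.002])]
```

View pics/e.png

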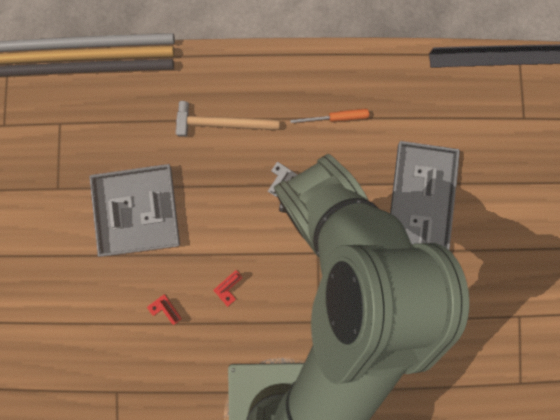

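View pics/f.png

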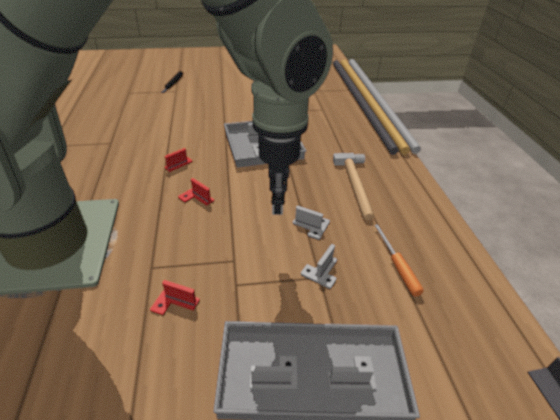

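Both pictures show all four brackets rib up and clear of the tray walls. In the top view they are at (430,180) and (422,230) in the oblong tray and (120,212) and (152,208) in the square tray. In the side view the tees at (310,222) and (320,267) look undisturbed. The gripper is well clear, so I'll hand in.

```bash
python3 -c "
from workcell import manip
print(manip.finish_job())"
```

```text
the job is handed in; nothing more can be done
None
```

I put both left-hand brackets in the oblong tray and both right-hand ones in the square tray, and handed the job in at about 39 s of the 99 s allowed.

- **Placement:** The last top and side pictures show all four brackets rib up, apart from each other and clear of the walls. The networks put their origins at z 2–7 mm (good to about 4 mm), consistent with lying on the 4 mm floor. Tilt was judged only by eye.
- **Forces:** Each lowering ended in a felt contact of 6–30 N at the wrist. The hardest was the last bracket, at 30 N, against the limits of 40 N for body contact and 120 N at the wrist.
- **Left alone:** By the networks the hammer and screwdriver moved less than 6 mm, about the measuring error. I did not touch the red look-alikes.
- **One check failed:** The final top-view fit of the two T-shaped brackets was useless because the arm hid them (overlap 0.55 and 0.31). That they did not move rests on the side picture, where they appear in their original places, and on the arm having passed well above them.

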